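Switch the fume diverter to the green outlet and start it

ROBOT

A 7-joint arm with a two-finger parallel gripper is mounted at the origin on the work surface. World frame = base frame: x ahead of the robot, y to its left, z up, the work surface at z = 0. Lengths are in m, angles in degrees, forces in N, time in s.
With the tool pointing down it reaches from about 0.425 to 0.875 m from the base axis. Payload 4.7 kg.
Tool frame: the origin (TCP) lies at the very end of the fingers, on their centre line; the grasp point (between the pads) lies env.hold_point_z behind it (env.hold_point_z is the distance from the TCP to the grasp point, in m); z points along the fingers, y is the line along which they close (so a half turn about z gives the same grasp; the last joint's range is limited). The gripper opens to 87 mm and grips with 3 to 60 N. Pads are 19 mm wide; open, the fingers measure 117 mm over their backs; the gripper's body (75 mm by 190 mm) begins 51 mm behind the grasp point.
Start: joints at [-73.791, 18.392, -4.016, 83.108, 1.295, 78.541, -3.26], TCP at [0.173, 0.627, 0.223] pointing down, gripper open.
Joint ranges: [-163.93, 163.93], [-17.29, 119.83], [-79.2, 71.16], [3.27, 140.29], [-89.18, 269.18], [5.43, 117.66], [-154.24, 154.24]. Speed limits (degrees/s): [147.25, 147.25, 180, 180, 180, 180, 180].

INTERFACE

Orientations are given as [roll, pitch, yaw] about the fixed x, y, z axes, in that order (R = Rz(yaw) Ry(pitch) Rx(roll)).
In Python, from cell import env gives the robot as it stands.
- The arm moves only by the shell command python3 -m jog 'ROWS' [FORCE]. ROWS is JSON, a list of rows, each an object with "dp": the shift along the tool's x, y, z in cm, a list of three; "twist": the turn about the tool's z in degrees; "fingers": the opening, from 0 (shut) to 1 (fully open). A call has 1 to 8 rows; each row is the pose to reach, as a shift and turn from the pose commanded when the call began, along the tool's axes at that moment; what a row does not reach only later rows make up. A row lasts 1/8 s, in which the tool goes at most 62.5 mm and 10.7 degrees, less where a joint would pass 70% of its speed; a pose out of reach is approached as far as the arm can. A call with a gripper value outside its range is refused whole. The fingers move at their own pace and stop on an object; FORCE is the grip in N (left out, the last holds). Time passes only in rows, so rows that repeat a pose let the fingers close. It gives the time, the measured TCP pose, the force, the opening and the grip force at its end, in the units of the state.
- env.get_obs(): the state, without advancing time (a new reading comes with each control period).
- env.read_camera(name): name is "side" or "top" or "wrist"; returns a dict with "pixels" (480x640x3 uint8, blue, green, red), "depth" (480x640 float32, m along the optical axis (not along the pixel's ray), 0 where there is no reading), "fx", "fy", "cx", "cy" (pixels), "k1" (the pictures are not rectified: a ray, as slopes to the right and down, at radius r is drawn at 1 + k1 r^2 times it, then the intrinsics apply), "rvec" (rotation vector, rad) and "tvec" (3), from world to camera coordinates, as OpenCV has them. Camera axes: x right, y down, z forward; pixel columns grow to the right and rows downward; lengths in m; the calibration is good to about 2 mm. A picture is of the moment at which its call begins.
- env.sign_off(): hands the job in; it is judged then, once.
The state is a dict: "time_s": time; "qpos": joint angles; "joint_velocities": joint speeds; "effort": joint torques, N m; "tool_pos": TCP position; "tool_rot": TCP orientation; "force": force on the tool from outside, world axes, zero at the start; "wrist_torque": the same for the moment, N m; "grip_width": finger opening in m; "grasp_force": force on a finger pad.
Only numpy, scipy, OpenCV 4.12 (cv2) and the standard library are available. Lean on these libraries where they do the work, as an engineer would, in place of code of your own. Each camera call takes 0.05 s, during which the arm holds its last target. There are 200 camera calls.

TASK

Send the fume extraction to the green-marked outlet: push the yellow tab of the round selector on the blue diverter around until it clicks in pointing at the green dot, and then press the blue start button right down and let it come up again. Only push the tab with the fingers, do not pinch it, do not press the button while the selector points anywhere else, and leave everything else on the bench where it is.

Things in the scene. Friction and masses are not known exactly. Their poses are not given: they have to be found in the camera images.
- axis (a point): point on the selector's vertical turning axis, at the top face of its grey disc (disc 156 mm across, 12 mm thick, its top 87 mm above the bench). The disc sits on a blue drum, 210 mm across and 75 mm tall, bolted to the bench, with short pipes sticking out of its sides up to 134 mm from the axis. The drum stands at any spot and turn, left or right of the bench's middle. A low steel hub, 44 mm across and 10 mm tall, is in the disc's middle
- tab (a point): middle of the yellow upright tab on the disc's rim, 64 mm from the axis. The tab is a fin 28 mm long radially (50 to 78 mm from the axis), 10 mm thick along the direction of turning, 35 mm tall: from 87 to 122 mm above the bench. This point is 17.5 mm above the disc. It is made of two halves, each 5 mm thick, one for each broad face (selector_c1 on the clockwise side, selector_c2 on the other). It is pushed on either broad face, sideways about the axis
- pointer (a point): the point the tab points at: in line with the tab, 93 mm from the axis (the dots' distance), level with the disc's top, turning with the selector
- selector (a joint): turn of the selector in rad, growing counter-clockwise seen from above. It clicks into four stops 40 degrees apart: -0.698, 0 (shut, no dot and no pipe; it starts here), 0.698 and 1.396, each but 0 having a dot. It goes only 0.08 rad past the end stops. Spring clicks: it resists with up to about 3 N at the tab, runs on by itself into the next stop once past half way, and stays there when let go
- dot_green_center (a point): green dot, a disc 21 mm across and 4 mm thick, on the drum's top 93 mm from the selector's axis, above one of the three outlet pipes; this point is its centre. The three dots change places from run to run
- dot_red_center (a point): red dot, a disc 21 mm across and 4 mm thick, on the drum's top 93 mm from the selector's axis, above one of the three outlet pipes; this point is its centre. The three dots change places from run to run
- dot_white_center (a point): white dot, a disc 21 mm across and 4 mm thick, on the drum's top 93 mm from the selector's axis, above one of the three outlet pipes; this point is its centre. The three dots change places from run to run
- start_top (a point): middle of the top of the round blue start button, 36 mm across, facing up in a black housing fixed to the bench on the other side of the bench's middle from the diverter
- start (a joint): how far the button is pressed in m: 0 up, 0.006 fully down; a spring, 5 N when fully down, brings it back up
- spray_can: leave alone: anti-spatter spray can, 56 mm across, 150 mm tall, standing; origin under its centre
- tip_jar: leave alone: small amber jar, 48 mm across, 65 mm tall, standing; origin under its centre
- magnet: leave alone: orange welding magnet with steel edges, about 55 x 48 x 16 mm, lying; origin under its centre
- hammer: leave alone: hammer lying flat, origin mid-tool underneath, handle towards its own -x
- wrench: leave alone: steel wrench lying flat, handle towards its own -x
- brush: leave alone: brush lying flat, handle towards its own -x
- screwdriver: leave alone: screwdriver with red handle, lying flat, handle towards its own -x
There are look-alikes about, which are no part of the job. What is shaped like the part that bears start_top but purple or turquoise is not meant.

How it is judged:
By the outcome, as a careful person would: the job done as asked, in the order asked, and still so for the second after the job is handed in, with the robot touching nothing.
It also fails if it takes over 58 s, if anything falls off the work surface, if the arm or the gripper's body presses on something with over 40 N, if the wrist force passes 120 N, or if a joint passes its speed limit or range.

## Working session

There is one attempt and no reset: what is moved stays moved. The work goes in short steps, Python scripts to look and compute and a shell command to move; the robot and the scene stay as the last step left them, time stands still between calls to the robot, and variables do not carry over. Pictures are saved under pics/ and viewed, at most 10 in all, crops included, and the job is handed in when it is done.

```bash
mkdir -p pics; ls; cat > h.py <<'E'
import numpy as np, cv2
from cell import env
def cam(n):
    c=env.read_camera(n); c['R']=cv2.Rodrigues(np.array(c['rvec'],float))[0]; c['t']=np.array(c['tvec'],float).ravel(); return c
def ray(c,u,v):
    xd=np.array([(u-c['cx'])/c['fx'],(v-c['cy'])/c['fy']]); x=xd.copy()
    for _ in range(20): x=xd/(1+c['k1']*(x@x))
    d=c['R'].T@np.array([x[0],x[1],1.]); o=-c['R'].T@c['t']; return o,d
def onz(c,u,v,z):
    o,d=ray(c,u,v); return o+d*(z-o[2])/d[2]
def dep(c,u,v):
    o,d=ray(c,u,v); p=c['depth'][int(v)-2:int(v)+3,int(u)-2:int(u)+3]; p=p[p>0]
    return o+d*np.median(p) if len(p) else None
def tri(c1,p1,c2,p2):
    o1,d1=ray(c1,*p1); o2,d2=ray(c2,*p2); d1/=np.linalg.norm(d1); d2/=np.linalg.norm(d2)
    s=np.linalg.lstsq(np.c_[d1,-d2],o2-o1,rcond=None)[0]; a=o1+s[0]*d1;b=o2+s[1]*d2
    return (a+b)/2,np.linalg.norm(a-b)
E
python3 - <<'E'
from h import *
for n in("top","side"):
    c=cam(n); cv2.imwrite(f"pics/{n}0.png",c['pixels']); print(n,-c['R'].T@c['t'])
o=env.get_obs(); print(o['time_s'],o['tool_pos'],o['tool_rot'],o['grip_width'],env.hold_point_z)
E
```

```text
pics
top [0.27149391 0.01232577 1.71450957]
side [ 0.37445621 -0.65225812  0.91238111]
0.1 [0.17254551 0.626165   0.22159573] [-1.79903973e+02  7.96808864e-03  1.64600953e+02] 0.08707463934769277 0.0187
```

View pics/top0.png

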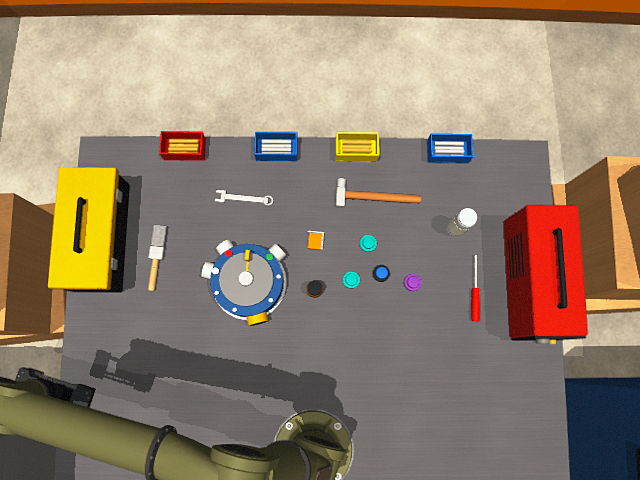

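View pics/side0.png

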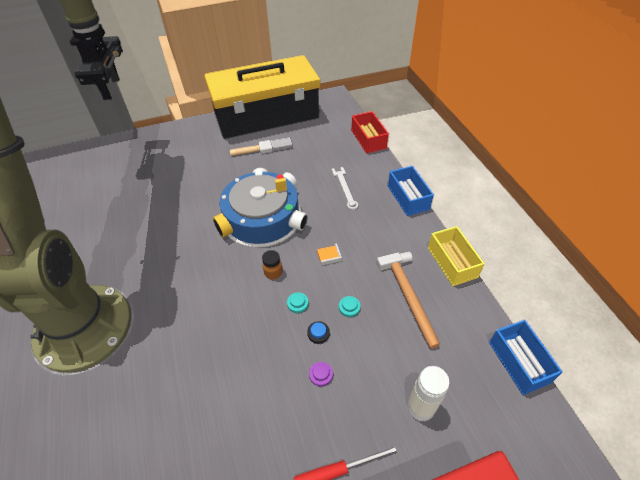

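Top picture: the diverter is at (247,280), its tab at (247,256), the red dot at (229,253), the green dot at (270,257), and a white dot near (213,271). Button candidates in the top view are blue (381,272), turquoise (368,242) and (351,280), and purple (413,282). I choose blue, which is at (318,331) in the side view.

```bash
python3 - <<'E'
from h import *
T,S=cam("top"),cam("side")
def blob(c,lo,hi,box):
    x0,y0,x1,y1=box; h=cv2.cvtColor(c['pixels'],cv2.COLOR_BGR2HSV); m=np.zeros(h.shape[:2],np.uint8)
    m[y0:y1,x0:x1]=cv2.inRange(h,lo,hi)[y0:y1,x0:x1]
    n,l,s,ce=cv2.connectedComponentsWithStats(m); i=1+np.argmax(s[1:,4]); print('  ',ce[i].round(1),s[i]); return tuple(ce[i])
B=dict(green=((50,100,60),(80,255,255),(255,245,285,270),(275,195,300,220)),
 red=((0,140,80),(8,255,255),(220,242,240,262),(268,168,292,184)),
 tab=((18,120,80),(34,255,255),(235,243,258,275),(265,170,292,200)),
 blue=((100,120,60),(125,255,255),(365,255,395,290),(300,315,335,350)),
 hub=((0,0,200),(180,40,255),(235,268,258,290),(245,182,272,202)))
for k,(lo,hi,a,b) in B.items():
    print(k); p=blob(T,lo,hi,a); q=blob(S,lo,hi,b); r,e=tri(T,p,S,q); print('  tri',r.round(4),'gap',round(e,4),'depth',dep(T,*p).round(4),dep(S,*q).round(4))
a=cv2.resize(T['pixels'][225:335,195:305],(400,400),interpolation=2);b=cv2.resize(S['pixels'][160:260,200:320],(400,333),interpolation=2)
d=cv2.resize(T['pixels'][225:305,335:435],(400,320),interpolation=2)
I=np.zeros((600,800,3),np.uint8); I[:400,:400]=a; I[:333-66,400:800]=cv2.resize(b,(400,267)); I[280:600,400:]=d
cv2.imwrite("pics/crop1.png",I)
E
```

```text
green
   [269.2 256.3] [266 253   7   7  38]
   [288.8 206.8] [286 204   7   6  36]
  tri [0.5508 0.128  0.0777] gap 0.0022 depth [0.552  0.128  0.0769] [0.5497 0.1284 0.0772]
red
   [228.3 252.8] [226 250   6   7  32]
   [279.7 176.5] [277 175   6   4  15]
  tri [0.5599 0.2465 0.0792] gap 0.0022 depth [0.5611 0.2465 0.0791] [0.5591 0.2479 0.0777]
tab
   [246.9 258.6] [245 250   5  21  69]
   [279.4 185.2] [267 178  20  15 143]
  tri [0.5422 0.1894 0.1019] gap 0.0031 depth [0.5378 0.1876 0.119 ] [0.5429 0.185  0.1064]
blue
   [381.2 272.3] [375 267  13  12 124]
   [318.  329.8] [310 322  17  16 211]
  tri [ 0.5149 -0.2037  0.0164] gap 0.0025 depth [ 0.5151 -0.2029  0.0231] [ 0.5129 -0.2059  0.0207]
hub
   [245.2 277.8] [239 271  14  14 152]
   [257. 191.] [250 186  15  11 130]
  tri [0.4845 0.1935 0.0974] gap 0.003 depth [0.4862 0.1936 0.0965] [0.4832 0.1943 0.0965]
```

View pics/crop1.png

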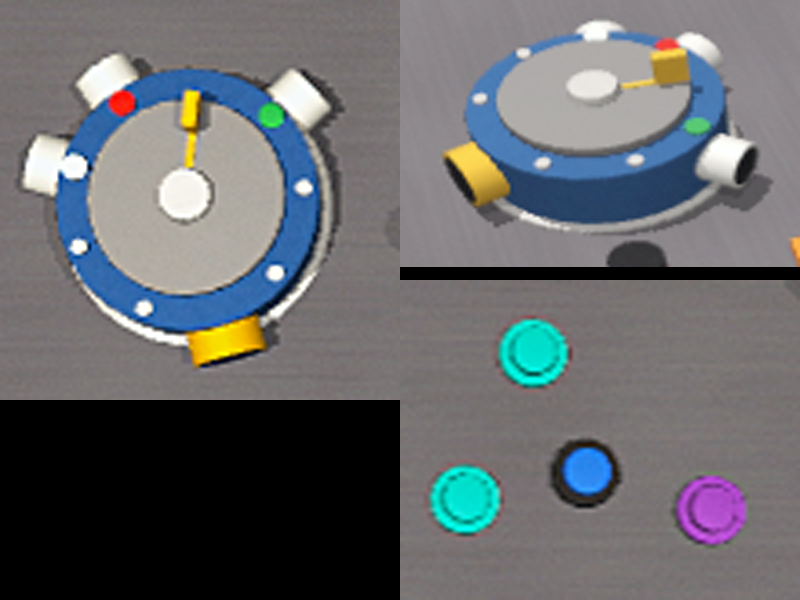

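The three dots and the tab agree with the geometry: all sit about 93 mm from the axis at (0.485, 0.1935), and the green dot is 40° clockwise of the tab. I'll close the fingers and move above the tab's counter-clockwise side.

```bash
python3 -m jog '[{"dp":[-6,-3.6,0],"twist":0,"fingers":0},{"dp":[-12,-7.2,0],"twist":0,"fingers":0},{"dp":[-18,-11,0],"twist":0,"fingers":0},{"dp":[-23,-14,0],"twist":0,"fingers":0},{"dp":[-28,-17,0],"twist":0,"fingers":0},{"dp":[-33,-20,0],"twist":0,"fingers":0},{"dp":[-38,-23,0],"twist":0,"fingers":0},{"dp":[-43,-26,0],"twist":-5,"fingers":0}]' 20 && python3 -m jog '[{"dp":[-4,-2.5,0],"twist":-5,"fingers":0},{"dp":[-4,-2.5,0],"twist":-5,"fingers":0},{"dp":[-4,-2.5,0],"twist":-5,"fingers":0},{"dp":[-4,-2.5,0],"twist":-5,"fingers":0}]'
```

```text
time_s: 1.2
tool_pos: [0.5175, 0.2621, 0.2226]
tool_rot: [180.0, 0.0, 169.7]
force: [1.2, 0.3, -0.1]
grip_width: 0.0152
grasp_force: 0.0
time_s: 1.7
tool_pos: [0.5501, 0.2336, 0.2224]
tool_rot: [180.0, -0.0, 174.8]
force: [0.2, -0.0, 0.3]
grip_width: 0.0002
grasp_force: 0.0
```

```bash
python3 - <<'E'
from h import *
c=cam("wrist"); cv2.imwrite("pics/w1.png",c['pixels']); print(-c['R'].T@c['t'])
h=cv2.cvtColor(c['pixels'],cv2.COLOR_BGR2HSV)
for k,lo,hi in(("yellow",(18,120,80),(34,255,255)),("green",(50,100,60),(80,255,255)),("red",(0,140,80),(8,255,255))):
    n,l,s,ce=cv2.connectedComponentsWithStats(cv2.inRange(h,lo,hi))
    for i in range(1,n):
        if s[i,4]>150: print(k,ce[i].round(),s[i],onz(c,*ce[i],.079 if k!="yellow" else .11).round(4),dep(c,*ce[i]))
E
```

```text
[0.4771526  0.23907483 0.38581477]
yellow [211.  15.] [ 180    0   72   41 1756] [0.3862 0.1758 0.11  ] [0.37263549 0.16639139 0.06890068]
yellow [551. 145.] [543  99  16  94 383] [0.4949 0.4156 0.11  ] [0.50081727 0.47487055 0.0173228 ]
yellow [260. 229.] [ 250  183   21   79 1046] [0.5396 0.1906 0.11  ] [0.5366549  0.19292049 0.12316656]
yellow [110. 286.] [  91  266   39   41 1331] [0.5756 0.0592 0.11  ] [ 0.60903078 -0.00185783  0.01643988]
yellow [295. 333.] [292 301   8  64 373] [0.6311 0.2076 0.11  ] [0.51746821 0.23084642 0.31360083]
yellow [336. 332.] [332 301   8  64 343] [0.6341 0.2415 0.11  ] [0.51843743 0.2397155  0.31325707]
yellow [294. 387.] [  80  375  396   22 6410] [0.6851 0.201  0.11  ] [0.52636861 0.23005632 0.32054211]
yellow [488. 477.] [452 473  56   7 211] [0.817  0.3828 0.11  ] [0.92004461 0.42637041 0.02639939]
green [198. 238.] [186 227  24  23 409] [0.5496 0.1294 0.079 ] [0.54926731 0.12982119 0.08025779]
red [335. 237.] [324 227  22  21 357] [0.5597 0.2482 0.079 ] [0.55943559 0.24812409 0.08006439]
red [499. 469.] [ 447  460   94   20 1247] [0.8454 0.411  0.079 ] [0.86849583 0.42173313 0.05979389]
```

View pics/w1.png

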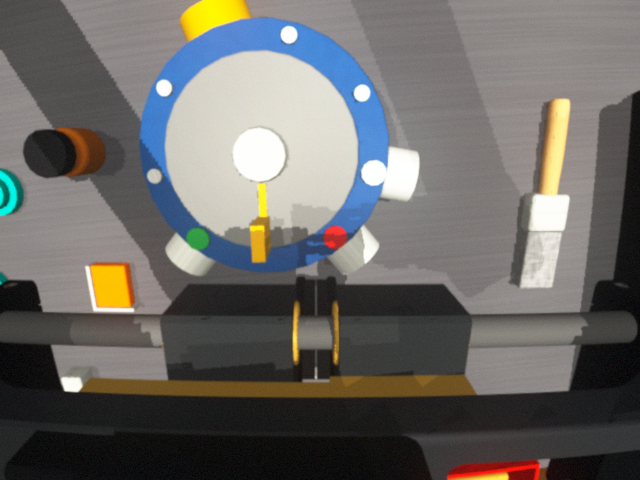

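Wrist view: the green dot (198,238) and red dot (335,237) agree with the first measurement, and the tab is at (260,229). The closed fingers are at (318,330), on the counter-clockwise side. Next I descend and push clockwise along the arc.

```bash
python3 -m jog '[{"dp":[0,0,5],"twist":0,"fingers":0},{"dp":[0,0,10],"twist":0,"fingers":0},{"dp":[0,0,12.5],"twist":0,"fingers":0},{"dp":[0,0,12.5],"twist":0,"fingers":0}]' && python3 -m jog '[{"dp":[0,-1.6,0],"twist":0,"fingers":0},{"dp":[0,-2.6,0],"twist":0,"fingers":0},{"dp":[-0.2,-3.2,0],"twist":6,"fingers":0},{"dp":[-0.3,-3.9,0],"twist":12,"fingers":0},{"dp":[-0.3,-4.6,0],"twist":18,"fingers":0},{"dp":[-0.3,-4.6,0],"twist":18,"fingers":0}]'
```

```text
time_s: 2.25
tool_pos: [0.549, 0.2322, 0.0955]
tool_rot: [-179.9, -0.2, 174.7]
force: [0.1, 0.8, 0.4]
grip_width: 0.0003
grasp_force: 0.0
time_s: 3.0
tool_pos: [0.5507, 0.1845, 0.0989]
tool_rot: [179.9, 0.1, 156.6]
force: [-0.1, -0.1, 0.3]
grip_width: 0.0005
grasp_force: 0.0
```

```bash
cat > ang.py <<'E'
from h import *
c=cam("top");h=cv2.cvtColor(c['pixels'],cv2.COLOR_BGR2HSV);m=cv2.inRange(h,(18,120,80),(34,255,255))
v,u=np.nonzero(m);k=(u>220)&(u<285)&(v>243)&(v<280);u,v=u[k],v[k]
P=np.array([onz(c,a,b,.115)[:2] for a,b in zip(u,v)])-[.485,.1935]
far=P[np.hypot(*P.T)>.05]; print(len(far),far.mean(0),np.degrees(np.arctan2(far[:,1].mean(),far[:,0].mean())))
import sys; cv2.imwrite(sys.argv[1],np.hstack([cv2.resize(c['pixels'][225:335,195:305],(400,400)),cv2.resize(cam("side")['pixels'][150:270,200:320],(400,400))]))
E
python3 ang.py pics/a1.png
```

```text
17 [0.04574347 0.04901833] 46.97928823586693
```

View pics/a1.png

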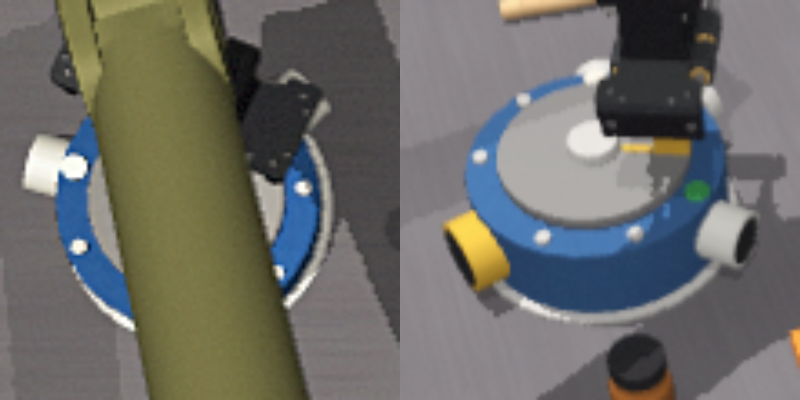

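Top view is blocked by the arm. In the side view the tab (660,145) sits against the fingers, short of the green dot (697,190), so I keep pushing.

```bash
python3 -m jog '[{"dp":[-0.2,-0.6,0],"twist":6,"fingers":0},{"dp":[-0.2,-0.6,0],"twist":6,"fingers":0}]' && python3 -m jog '[{"dp":[-0.2,-0.6,0],"twist":6,"fingers":0},{"dp":[-0.2,-0.6,0],"twist":6,"fingers":0}]' && python3 -m jog '[{"dp":[-0.2,-0.6,0],"twist":6,"fingers":0},{"dp":[-0.2,-0.6,0],"twist":6,"fingers":0}]'; python3 - <<'E'
from h import *
c=cam("side");h=cv2.cvtColor(c['pixels'],cv2.COLOR_BGR2HSV)
n,l,s,ce=cv2.connectedComponentsWithStats(cv2.inRange(h,(18,120,80),(34,255,255)))
for i in range(1,n):
    if 255<ce[i][0]<310 and 165<ce[i][1]<225: print(ce[i],s[i],onz(c,*ce[i],.105)-[.485,.1935,0])
cv2.imwrite("pics/a2.png",cv2.resize(c['pixels'][150:270,200:320],(500,500)))
E
```

```text
time_s: 3.35
tool_pos: [0.5496, 0.1791, 0.0979]
tool_rot: [180.0, 0.0, 150.7]
force: [0.2, 0.5, -0.7]
grip_width: 0.0003
grasp_force: 0.0
time_s: 3.6
tool_pos: [0.5483, 0.173, 0.0977]
tool_rot: [180.0, 0.0, 144.8]
force: [-0.4, 0.3, 0.2]
grip_width: 0.0004
grasp_force: 0.0
time_s: 3.85
tool_pos: [0.5464, 0.1671, 0.0976]
tool_rot: [180.0, 0.0, 138.8]
force: [-0.4, -0.3, -0.0]
grip_width: 0.0002
grasp_force: 0.0
[288. 167.] [288 167   1   1   1] [0.10029734 0.05418362 0.105     ]
[284.71428571 172.        ] [283 169   5   7   7] [0.08602043 0.03771138 0.105     ]
[292.42857143 169.14285714] [290 168   5   4   7] [0.10916751 0.04153412 0.105     ]
[285.5 179.2] [283 178   5   5  10] [0.07990037 0.00948545 0.105     ]
[277.64893617 197.77659574] [265 191  20  13  94] [ 0.04099193 -0.05063496  0.105     ]
```

View pics/a2.png

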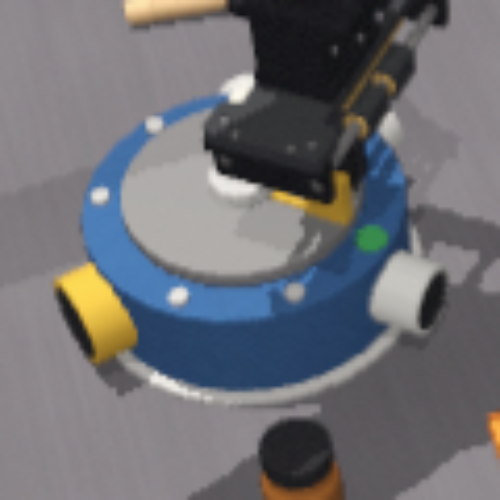

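The tab (335,200 in the crop) now seems to point at the green dot (372,238). I'll back off, lift and check.

```bash
python3 -m jog '[{"dp":[0,2,0],"twist":0,"fingers":0},{"dp":[0,3,-3],"twist":0,"fingers":0},{"dp":[0,3,-9],"twist":0,"fingers":0},{"dp":[0,8,-14],"twist":0,"fingers":0},{"dp":[0,8,-14],"twist":0,"fingers":0}]'; python3 - <<'E'
from h import *
c=cam("wrist");cv2.imwrite("pics/w2.png",c['pixels']);h=cv2.cvtColor(c['pixels'],cv2.COLOR_BGR2HSV)
for k,lo,hi,z in(("y",(18,120,80),(34,255,255),.11),("g",(50,100,60),(80,255,255),.079),("hub",(0,0,200),(180,40,255),.097)):
    n,l,s,ce=cv2.connectedComponentsWithStats(cv2.inRange(h,lo,hi))
    for i in range(1,n):
        p=onz(c,*ce[i],z)-[.485,.1935,0]
        if s[i,4]>150 and np.hypot(*p[:2])<.12: print(k,ce[i].round(),s[i,4],p.round(4),np.degrees(np.arctan2(p[1],p[0])))
E
```

```text
time_s: 4.53
tool_pos: [0.6016, 0.2313, 0.2415]
tool_rot: [179.6, 0.1, 139.0]
force: [0.4, 0.1, -0.1]
grip_width: 0.0004
grasp_force: 0.0
y [88. 72.] 1344 [-0.0931 -0.0115  0.11  ] -172.98140291789852
y [186. 221.] 1145 [ 0.0406 -0.038   0.11  ] -43.11355315309489
g [197. 252.] 327 [ 0.0653 -0.0642  0.079 ] -44.50175097798972
hub [147.  44.] 182 [-0.0812  0.0352  0.097 ] 156.57621252396996
hub [232.  43.] 192 [-0.0356  0.085   0.097 ] 112.72696173069575
hub [198. 139.] 21812 [-0.0016  0.0135  0.097 ] 96.93755226513804
hub [310.  89.] 2226 [0.0299 0.1077 0.097 ] 74.49455922017714
hub [326. 172.] 1585 [0.0875 0.0751 0.097 ] 40.65054670071479
hub [201. 272.] 528 [ 0.0808 -0.0669  0.097 ] -39.6364147073173
```

View pics/w2.png

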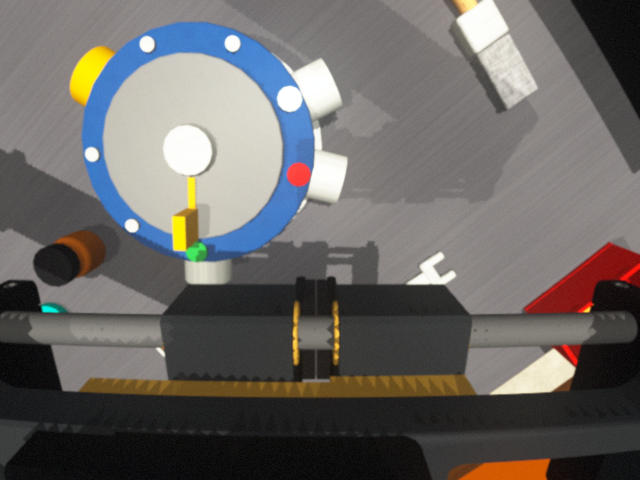

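The yellow line and tab (190,190)–(186,230) line up from the hub (188,150) to the green dot (197,252), so the selector has clicked in at green. Now to above the blue button.

```bash
python3 -m jog '[{"dp":[-3,-5,0],"twist":0,"fingers":0},{"dp":[-6,-10,0],"twist":0,"fingers":0},{"dp":[-9,-15,0],"twist":0,"fingers":0},{"dp":[-12,-20,0],"twist":0,"fingers":0},{"dp":[-15,-25,0],"twist":0,"fingers":0},{"dp":[-18,-30,0],"twist":0,"fingers":0},{"dp":[-20,-35,0],"twist":0,"fingers":0},{"dp":[-22,-38.5,0],"twist":0,"fingers":0}]' && python3 -m jog '[{"dp":[0,0,4],"twist":0,"fingers":0},{"dp":[0,0,8],"twist":0,"fingers":0},{"dp":[0,0,8],"twist":0,"fingers":0},{"dp":[0,0,8],"twist":0,"fingers":0}]'; cat > but.py <<'E'
from h import *
o=env.get_obs();tp=np.array(o['tool_pos']);a=np.radians(o['tool_rot'][2])
W=cam("wrist");T=cam("top");S=cam("side");cs=[]
for c in(W,T,S):
    h=cv2.cvtColor(c['pixels'],cv2.COLOR_BGR2HSV);n,l,s,ce=cv2.connectedComponentsWithStats(cv2.inRange(h,(100,120,60),(125,255,255)))
    for i in range(1,n):
        p=onz(c,*ce[i],.02)
        if s[i,4]>40 and np.hypot(p[0]-.515,p[1]+.204)<.03: print(ce[i].round(1),s[i],p.round(4),dep(c,*ce[i]));cs.append((c,ce[i]))
for i in range(len(cs)):
    for j in range(i): print(tri(cs[i][0],cs[i][1],cs[j][0],cs[j][1]))
d=onz(*((cs[0][0],)+tuple(cs[0][1])),.022)-tp
print('tool dx dy cm',100*(d[0]*np.cos(a)+d[1]*np.sin(a)),100*(d[0]*np.sin(a)-d[1]*np.cos(a)),tp)
cv2.imwrite("pics/w3.png",W['pixels'])
E
python3 but.py
```

```text
time_s: 5.58
tool_pos: [0.5067, -0.2097, 0.236]
tool_rot: [-179.9, -0.1, 138.5]
force: [0.4, -0.3, -0.0]
grip_width: 0.0003
grasp_force: 0.0
time_s: 6.08
tool_pos: [0.5097, -0.2073, 0.1582]
tool_rot: [-180.0, 0.0, 138.6]
force: [0.2, 0.1, 1.2]
grip_width: 0.0002
grasp_force: 0.0
[324.1 228.6] [ 303  207   44   44 1512] [ 0.5139 -0.2029  0.02  ] [ 0.51325136 -0.20243855  0.02330516]
[317.9 329.8] [310 322  17  16 211] [ 0.5129 -0.2055  0.02  ] [ 0.51278109 -0.20581949  0.02062263]
(array([ 0.51406766, -0.20348252,  0.01613676]), np.float64(0.0011704946555273412))
tool dx dy cm 0.019559060418319982 0.6054971642149872 [ 0.50965361 -0.20729815  0.15817383]
```

View pics/w3.png

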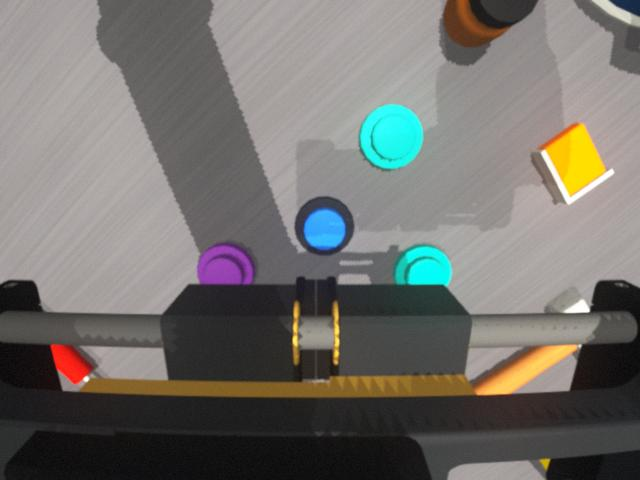

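The blue button is at (324,229) with the purple and turquoise look-alikes around it. Two views put its top near z = 0.02 and the target is 0.6 cm away along tool y. I correct, descend, then press gradually.

```bash
python3 -m jog '[{"dp":[0,0.6,5],"twist":0,"fingers":0},{"dp":[0,0.6,10],"twist":0,"fingers":0},{"dp":[0,0.6,12.5],"twist":0,"fingers":0},{"dp":[0,0.6,12.5],"twist":0,"fingers":0},{"dp":[0,0.6,12.5],"twist":0,"fingers":0}]' && for i in 1; do python3 -m jog '[{"dp":[0,0,0.4],"twist":0,"fingers":0},{"dp":[0,0,0.4],"twist":0,"fingers":0},{"dp":[0,0,0.4],"twist":0,"fingers":0}]'; done; python3 -m jog '[{"dp":[0,0,0.4],"twist":0,"fingers":0},{"dp":[0,0,0.4],"twist":0,"fingers":0},{"dp":[0,0,0.4],"twist":0,"fingers":0}]'
```

```text
time_s: 6.85
tool_pos: [0.5151, -0.2031, 0.0343]
tool_rot: [179.9, 0.1, 138.6]
force: [0.1, 0.1, 0.2]
grip_width: 0.0006
grasp_force: 0.0
time_s: 7.22
tool_pos: [0.5139, -0.2026, 0.029]
tool_rot: [180.0, 0.0, 138.6]
force: [-0.4, -0.1, 0.0]
grip_width: 0.0004
grasp_force: 0.0
time_s: 7.6
tool_pos: [0.5135, -0.2026, 0.0244]
tool_rot: [-180.0, -0.0, 138.6]
force: [-0.1, -0.1, -0.5]
grip_width: 0.0003
grasp_force: 0.0
```

```bash
for i in 1; do python3 -m jog '[{"dp":[0,0,0.3],"twist":0,"fingers":0},{"dp":[0,0,0.3],"twist":0,"fingers":0},{"dp":[0,0,0.3],"twist":0,"fingers":0}]'; done; python3 -m jog '[{"dp":[0,0,0.3],"twist":0,"fingers":0},{"dp":[0,0,0.3],"twist":0,"fingers":0},{"dp":[0,0,0.3],"twist":0,"fingers":0}]'
```

```text
time_s: 7.98
tool_pos: [0.5139, -0.2027, 0.0218]
tool_rot: [180.0, 0.0, 138.6]
force: [0.3, -0.5, 1.5]
grip_width: 0.0002
grasp_force: 0.9
time_s: 8.35
tool_pos: [0.5139, -0.2027, 0.0188]
tool_rot: [180.0, 0.0, 138.6]
force: [-0.4, -1.4, 3.6]
grip_width: 0.0005
grasp_force: 1.7
```

```bash
python3 -m jog '[{"dp":[0,0,0.2],"twist":0,"fingers":0},{"dp":[0,0,0.2],"twist":0,"fingers":0},{"dp":[0,0,0.2],"twist":0,"fingers":0}]'; python3 -m jog '[{"dp":[0,0,0.2],"twist":0,"fingers":0},{"dp":[0,0,0.2],"twist":0,"fingers":0},{"dp":[0,0,0.2],"twist":0,"fingers":0}]'
```

```text
time_s: 8.72
tool_pos: [0.5139, -0.2027, 0.0167]
tool_rot: [180.0, 0.0, 138.6]
force: [0.9, -0.3, 5.2]
grip_width: 0.0003
grasp_force: 2.3
time_s: 9.1
tool_pos: [0.514, -0.2027, 0.0162]
tool_rot: [179.9, -0.0, 138.6]
force: [-4.0, 1.9, 17.2]
grip_width: 0.0002
grasp_force: 8.3
```

The button is at its hard stop: 17 N, and z stopped at 0.0162. Now release, lift clear and verify.

```bash
python3 -m jog '[{"dp":[0,0,-1],"twist":0,"fingers":0},{"dp":[0,0,-4],"twist":0,"fingers":0},{"dp":[0,0,-9],"twist":0,"fingers":0},{"dp":[0,0,-14.2],"twist":0,"fingers":0},{"dp":[0,0,-14.2],"twist":0,"fingers":0},{"dp":[0,0,-14.2],"twist":0,"fingers":0}]'; python3 but.py | head -3; python3 ang.py pics/a3.png
```

```text
time_s: 9.85
tool_pos: [0.5127, -0.202, 0.1555]
tool_rot: [-180.0, -0.1, 138.6]
force: [-0.4, 0.6, -0.3]
grip_width: 0.0004
grasp_force: 0.0
[316.9 230.6] [ 295  209   44   44 1526] [ 0.5135 -0.2027  0.02  ] [ 0.51285982 -0.20220025  0.02332126]
[318.  329.8] [310 322  17  16 213] [ 0.5131 -0.2055  0.02  ] [ 0.51279205 -0.2064392   0.02185272]
(array([ 0.51398413, -0.20340254,  0.01585537]), np.float64(0.000515374045431079))
55 [ 0.04539733 -0.04513567] -44.83440520459121
```

View pics/a3.png

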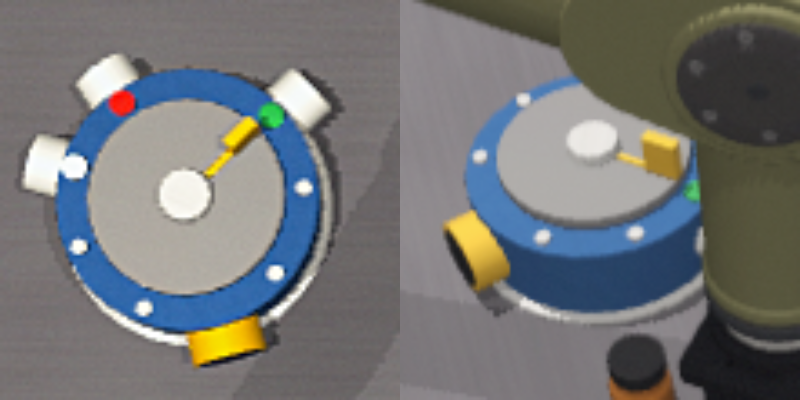

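The tab (240,135) points at the green dot (271,115): both measure −44.8°. The button top is back at its earlier height.

```bash
python3 -c "
from cell import env
print(env.sign_off())"
```

```text
the job is handed in; nothing more can be done
None
```

The selector is clicked in at the green dot, the blue start button was pressed fully down and came back up, nothing else was moved as far as I saw, and the job is handed in at about 10 s of robot time.

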